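# Open the square rivet jar in its holding nest

## Task

Set the square jar, cap still tight, upright and fully down in the square holding nest so that it cannot turn. Then unscrew its cap anticlockwise (about a quarter turn), stop turning once it comes free, lift it straight off and finish while still holding it level just above the jar's open mouth, clear of the jar by about two centimetres. Leave the jar in the nest, and leave the round jar and the other things alone.

Things in the scene. Friction and masses are not known exactly. Their poses are not given: they have to be found in the camera images.
- square_jar: square jar of plain pale metal, loose, 0.22 to 0.45 kg: body 58 x 58 mm, 60 high, flat upright sides; 32 mm round neck, rim 94 mm above the underside; 98 mm tall with its cap on. Origin: centre of the underside, z up, x and y square to the sides (any quarter turn fits the nest). Can be lifted and carried by its tight cap, or by the body
- jar_cap: black ribbed round screw cap of the square jar, 50 mm wide, 28 high, 40 g. Origin: centre of its lower edge, z up; screwed on: 70 mm above the jar's underside, x within 6 deg of the jar's x. Tight to start, then loose; does not rise as it turns. Anticlockwise from above: free after 65-78 deg, then lifts straight off (aim at 90 deg; stop at 150). Skirt reaches 24 mm down over the neck
- square_nest: fixed dark steel block 96 x 96 mm, 22 high, with a square pocket 61 x 61 mm, 16 deep, bevelled mouth (the other block, with the round pocket, does not take the jar). Origin: centre of its underside on the table, z up, x and y square to the pocket. Four 3 mm screw heads on its corners
- square_nest_floor (a point): centre of the floor of the square pocket, 6 mm above the table; the seated jar's underside rests here
- round_jar: bystander: round jar of the same pale metal with the same black cap, 62 mm across, 98 mm tall; origin at the centre of its underside. To be left where it stands
- rivet_tub: bystander: open plastic tub, 87 mm across, 57 mm high; origin at the centre of its underside
- saddle_block: bystander: black moulded saddle block 40 x 90 x 40 mm; origin at the centre of its underside
Not all that is in view belongs to the job. What is shaped like the square_jar but orange or purple is not meant.

How it is judged:
By the outcome, as a careful person would: the job done as asked, in the order asked, and still so for the second after the job is handed in, while the arm keeps its last pose, push and grip.
It also fails if it takes over 45 s, if anything falls off the work surface, if the arm or the gripper's body presses on something with over 40 N, if the wrist force passes 120 N, or if a joint passes its speed limit or range.

## Robot

A 6-joint arm with a two-finger parallel gripper is mounted at the origin on the work surface; the furniture and walls round the work are solid. World frame = base frame: x ahead of the robot, y to its left, z up, the work surface at z = 0. Lengths are in m, angles in rad, forces in N, time in s.
With the tool pointing down it reaches from about 0.375 to 0.975 m from the base axis. Payload 3.8 kg.
Tool frame: the origin (TCP) lies midway between the tips of the shut fingers; the grasp point (between the pads) lies 19 mm behind it; z points along the fingers, y is the direction in which the jaws open and shut (so a half turn about z gives the same grasp; the last joint's range is limited). The gripper opens to 85 mm and grips with 20 to 120 N. Pads are 22 mm wide; open, the fingers measure 114 mm over their backs; the gripper's body (76 mm by 85 mm) begins 54 mm behind the grasp point. The pads swing forward as they close: fully open they stand 13 mm farther back than shut.
Start: joints at [-1.234, 0.264, 1.604, -0, 1.274, -0.037], TCP at [0.246, -0.628, 0.231] pointing down, gripper open.
Joint ranges: [-2.63, 2.63], [-0.94, 2.18], [0.31, 2.57], [-1.31, 4.45], [0, 2.66], [-2.55, 2.55]. Speed limits (rad/s): [2.57, 2.57, 3.14, 3.14, 3.14, 3.14].

## Interface

Orientations are given as a unit quaternion [w, x, y, z].
In Python, from rig import arm, get_image, job_done, spotter gives the robot as it stands.
- The arm moves only by the tool arm_command, never from a script. Its argument "commands" is a list of rows, each an object of numbers: "jaw": the closure, from 0 (fully open) to 1 (shut); "dx", "dy", "dz": the shift along the tool's x, y, z in cm; "ax", "ay", "az": the turn, a rotation vector about the tool's x, y, z in degrees. In form: [{"jaw": .., "dx": .., "dy": .., "dz": .., "ax": .., "ay": .., "az": ..}, ...]. A call has exactly 10 rows; each row is the pose to reach, as a shift and turn from the pose commanded when the call began, along the tool's axes at that moment; what a row does not reach only later rows make up. A row lasts 1/12 s, in which the tool goes at most 41.7 mm and 7.16 degrees, less where a joint would pass 70% of its speed; a pose out of reach is approached as far as the arm can. A call with a gripper value outside its range is refused whole. The fingers move at their own pace and stop on an object; "squeeze" is the grip in N (left out, the last holds). Time passes only in rows, so rows that repeat a pose let the fingers close, or fill a call up. It gives the time, the measured TCP pose, the force and the opening at its end, in the units of the state.
- arm.get_state(): the state, without advancing time (a new reading comes with each control period).
- get_image(name): name is "scene" or "top" or "wrist"; returns a dict with "color" (400x640x3 uint8, red, green, blue), "depth" (400x640 float32, m along the optical axis (not along the pixel's ray), 0 where there is no reading), "vfov" (degrees; the focal length in pixels is half the picture's height over the tangent of half this angle, whatever the lens; pixels are square), "cx", "cy" (the principal point, pixels), "R" (3x3) and "t" (3): a world point X has camera coordinates R X + t. Camera axes: x right, y down, z forward; pixel columns grow to the right and rows downward; lengths in m; the calibration is good to about 2 mm. A picture is of the moment at which its call begins.
- job_done(): hands the job in, once; it reports no verdict.
Trained networks look in the newest picture that a camera, given by its name, has taken for a name from the list of things; names that differ only in an ending like _2 or _b are one class to them, and where a whole thing is asked for, a point or a joint stands for the part that bears it (a point fixed in the world has none). Each returns a list of dicts, best first, with "p" (0 to 1); they miss things now and then, are a little off and sometimes report something else, mostly with a low value. They report only what shows in the picture. A call takes as long as a camera call. They do not tell look-alikes from the thing itself.
- spotter.find_in(camera, target): "box" ([centre column, centre row, width, height] in pixels, round what is visible of it).
- spotter.cut_out(camera, target): "pixels" (400x640 bool, what is visible of it) and "box" ([centre column, centre row, width, height] in pixels, round what is visible of it).
- spotter.spot_point(camera, target): "position" ([row, column] in pixels: a listed point, or the origin of a listed thing).
The state is a dict: "time": time; "joint_positions": joint angles; "joint_velocities": joint speeds; "tau": joint torques, N m; "tool_pos": TCP position; "tcp_rot": TCP orientation; "ft_force": force on the tool from outside, world axes, zero at the start; "wrist_torque": the same for the moment, N m; "opening": opening from 0.0 (shut) to 1.0 (fully open).
Only numpy, scipy, OpenCV 4.12 (cv2) and the standard library are available. Lean on these libraries where they do the work, as an engineer would, in place of code of your own. Each camera call takes 0.05 s, during which the arm holds its last target.

## Working session

There is one attempt and no reset: what is moved stays moved. The work goes in short steps, Python scripts to look and compute and a tool call to move; the robot and the scene stay as the last step left them, time stands still between calls to the robot, and variables do not carry over. Pictures are saved under pics/ and viewed, and the job is handed in when it is done.

Besides the shell and the picture viewer there is one more tool, called after "Request:" as name([rows], argument=value, ...), one row to a line, values as JSON. arm_command: Moves the arm, as the interface text tells. Its arguments: {"type":"object","properties":{"commands":{"type":"array"},"squeeze":{"type":"number"}},"required":["commands"]}

```bash
ls; mkdir -p pics; cat > h.py <<'E'
import numpy as np, cv2
from rig import arm, get_image, job_done, spotter
def f(im): return 200/np.tan(np.radians(im['vfov'])/2)
def proj(im,X):
    c=im['R']@np.array(X,float)+im['t']; return np.array([im['cx']+f(im)*c[0]/c[2], im['cy']+f(im)*c[1]/c[2]])
def back(im,u,v,d):
    c=np.array([(u-im['cx'])/f(im)*d,(v-im['cy'])/f(im)*d,d]); return np.array(im['R']).T@(c-im['t'])
def onz(im,u,v,z):
    r=np.array(im['R']).T@np.array([(u-im['cx'])/f(im),(v-im['cy'])/f(im),1]); C=-np.array(im['R']).T@im['t']
    return C+r*(z-C[2])/r[2]
def cloud(im):
    v,u=np.mgrid[0:400,0:640]; d=im['depth']
    c=np.stack([(u-im['cx'])/f(im)*d,(v-im['cy'])/f(im)*d,d],-1)
    return (c-np.array(im['t']))@np.array(im['R'])
def save(n,img): cv2.imwrite('pics/'+n,cv2.cvtColor(img,cv2.COLOR_RGB2BGR))
E
python3 - <<'E'
from h import *
np.set_printoptions(precision=4,suppress=True)
for n in ['scene','top']:
    im=get_image(n); np.savez(n+'.npz',**im); save(n+'1.png',im['color'])
    print(n,im['vfov'],im['cx'],im['cy'],-np.array(im['R']).T@im['t'])
    P=cloud(im)
    for t in ['square_jar','jar_cap','square_nest','round_jar']:
        for r in spotter.cut_out(n,t):
            m=r['pixels']&(im['depth']>0); q=P[m]
            print(t,round(r['p'],2),np.round(r['box']),np.median(q,0) if len(q) else None, np.percentile(q[:,2],98) if len(q) else None)
E
```

```text
pics
scene 52.691784866570806 318.7526211494904 202.54570128720098 [-0.0278  0.5934  0.5579]
square_jar 0.86 [365. 175.  25.  42.] [ 0.5589 -0.2842  0.0452] 0.09102970000675292
square_jar 0.86 [426. 208.  24.  46.] [ 0.3404 -0.2335  0.0535] 0.09256533078081716
square_jar 0.81 [386. 201.  27.  22.] [ 0.4464 -0.2263  0.0383] 0.06115278723378649
jar_cap 0.72 [389. 181.  22.  16.] [ 0.4507 -0.2375  0.0893] 0.09737760872941238
square_nest 0.7 [305. 244.  48.  25.] [0.5119 0.0246 0.0193] 0.21398244596551755
round_jar 0.78 [332. 193.  20.  39.] [ 0.5644 -0.1334  0.0566] 0.0973620181689781
round_jar 0.24 [268. 218.  32.  24.] [0.6425 0.0264 0.0219] 0.03907563873995156
top 57.65059409485789 318.8503838243615 197.02369801837477 [ 0.4103 -0.0479  0.9065]
square_jar 0.88 [409. 232.  33.  23.] [ 0.4523 -0.2251  0.0566] 0.061432625020810615
square_jar 0.77 [409. 279.  37.  33.] [ 0.348  -0.2436  0.0593] 0.09316990185937792
square_jar 0.61 [426. 185.  36.  27.] [ 0.5657 -0.2901  0.0592] 0.09357404372362396
jar_cap 0.89 [414. 230.  27.  22.] [ 0.4581 -0.247   0.096 ] 0.09923966209196333
square_nest 0.92 [289. 218.  48.  48.] [0.4849 0.034  0.019 ] 0.024162927602407912
round_jar 0.56 [365. 180.  31.  34.] [ 0.571  -0.1447  0.0951] 0.09962101096307671
```

```bash
python3 - <<'E'
from h import *
for n,(x,y,w,h) in {'top':(260,140,220,165),'scene':(230,130,240,180)}.items():
    c=np.load(n+'.npz')['color']; save(n+'c.png',cv2.resize(c[y:y+h,x:x+w],None,fx=3.3,fy=3.3,interpolation=cv2.INTER_CUBIC))
E
```

```text
(no output)
```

View pics/scene1.png

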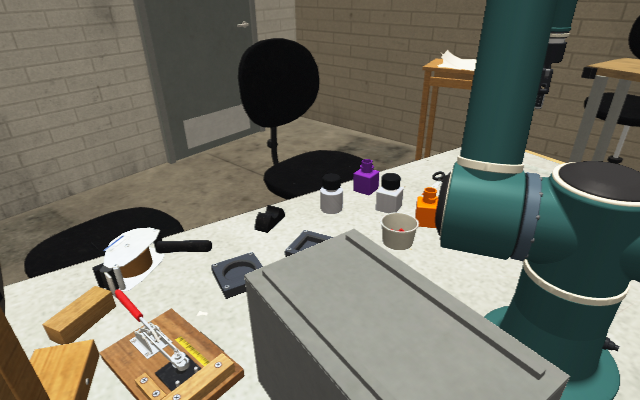

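View pics/top1.png

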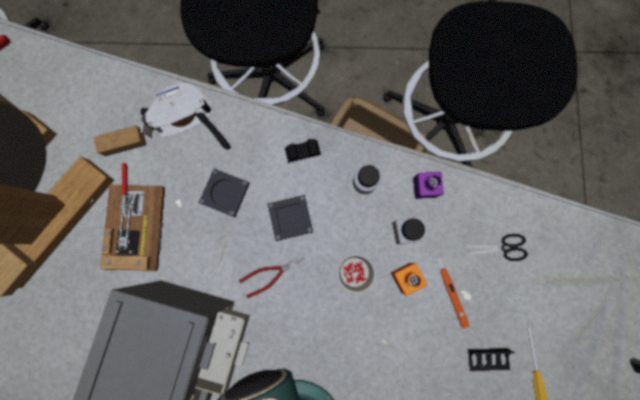

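```bash
ls pics
```

```text
scene1.png
scenec.png
top1.png
topc.png
```

View pics/topc.png

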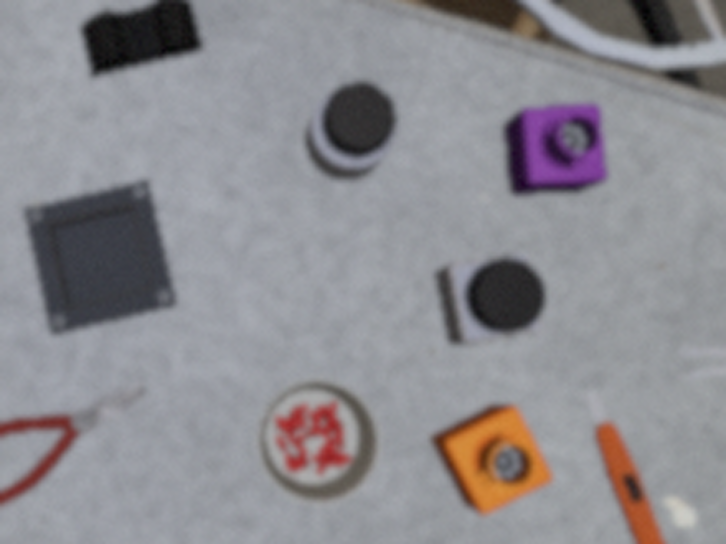

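View pics/scenec.png

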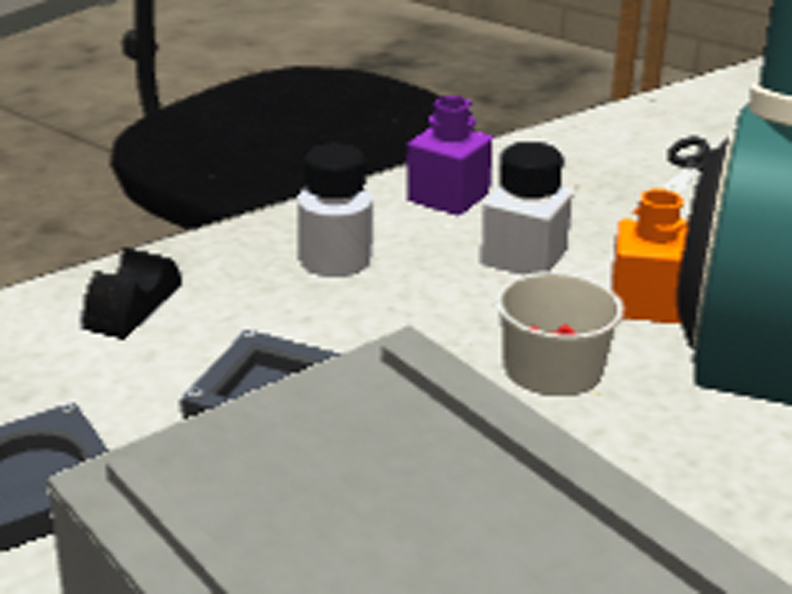

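Candidates in the top view are the pale square jar with black cap (409,231), orange (409,279), purple (430,185) and the round jar (366,180). By the description it is the pale one at (409,231), and the crop shows square pale shoulders under the black cap. The square nest is at (290,218). Next I'll check the wrist view and tool orientation.

```bash
python3 - <<'E'
from h import *
from scipy.spatial.transform import Rotation as Ro
np.set_printoptions(precision=4,suppress=True)
s=arm.get_state(); print(s)
q=np.array(s['tcp_rot']); R=Ro.from_quat(q[[1,2,3,0]]).as_matrix(); print(R)
im=get_image('wrist'); save('w1.png',im['color'])
C=-np.array(im['R']).T@im['t']; print('cam in tool',R.T@(C-s['tool_pos']),'optic axis in tool',R.T@np.array(im['R'])[2], R.T@np.array(im['R'])[0],im['vfov'])
# nest/jar/cabinet heights in top
im=np.load('top.npz'); P=cloud(im)
for name,(x0,x1,y0,y1) in {'cab':(.1,.4,0,.4)}.items():
    m=(P[...,0]>x0)&(P[...,0]<x1)&(P[...,1]>y0)&(P[...,1]<y1)&(P[...,2]>.03)
    q=P[m]; print(name,q.min(0),q.max(0))
    for x in np.arange(.1,.42,.03):
        g=q[abs(q[:,0]-x)<.01]; 
        if len(g): print(x,'ymin',g[:,1].min(),'zmax',g[:,2].max())
E
```

```text
{'time': 0.5, 'joint_positions': array([-1.2339,  0.2639,  1.604 ,  0.    ,  1.2737, -0.0369]), 'joint_velocities': array([ 0.0011, -0.0014, -0.0005,  0.0002,  0.0012,  0.0017]), 'tau': array([ -0.0001, -51.4403, -36.7236,   0.    ,   0.0026,  -0.    ]), 'tool_pos': array([ 0.2465, -0.6284,  0.2312]), 'tcp_rot': array([-0.0001,  0.9826,  0.1858, -0.    ]), 'ft_force': array([ 0.2146, -0.1401,  0.3074]), 'wrist_torque': array([ 0.0538, -0.0563,  0.0166]), 'opening': 1.0001851650013478}
[[ 0.931   0.3651 -0.    ]
 [ 0.3651 -0.931   0.0001]
 [ 0.     -0.0001 -1.    ]]
cam in tool [ 0.0798  0.0001 -0.143 ] optic axis in tool [-0.313   0.0007  0.9498] [ 0.0004  1.     -0.0006] 58.02513091208485
cab [0.1003 0.     0.0301] [0.3825 0.4    0.3205]
0.1 ymin 0.2036400025456253 zmax 0.13635885383101454
0.13 ymin 0.1395666277176927 zmax 0.22294583943252347
0.16 ymin 0.0953574165659255 zmax 0.2861970763715689
0.19 ymin 9.073814485530224e-05 zmax 0.32052097604843105
0.22 ymin 0.11677216978799446 zmax 0.22532966251136083
0.25 ymin 0.10972438070394232 zmax 0.22585817193953708
0.28 ymin 0.1384214132996239 zmax 0.22537359195871318
0.31 ymin 0.23716001941198672 zmax 0.22500122059085756
0.37 ymin 0.36453698474060636 zmax 0.04573506722666143
```

View pics/w1.png

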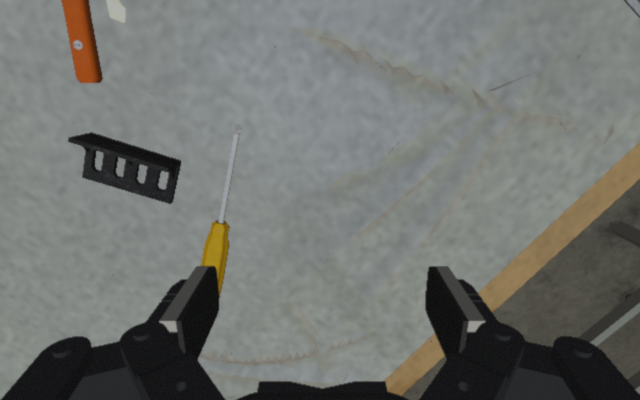

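```bash
cat >> h.py <<'E'
from scipy.spatial.transform import Rotation as Ro
def tool():
    s=arm.get_state(); q=np.array(s['tcp_rot']); R=Ro.from_quat(q[[1,2,3,0]]).as_matrix(); return s,R
def yaw(R): return np.degrees(np.arctan2(R[1,0],R[0,0]))
def delta(p,yw):
    s,R=tool(); c,sn=np.cos(np.radians(yw)),np.sin(np.radians(yw))
    T=np.array([[c,sn,0],[sn,-c,0],[0,0,-1]])
    d=R.T@(np.array(p)-s['tool_pos'])*100; a=np.degrees(Ro.from_matrix(R.T@T).as_rotvec())
    print('delta cm',np.round(d,2),'rot',np.round(a,2),'q6',s['joint_positions'][5],'pos',np.round(s['tool_pos'],4),'yaw',round(yaw(R),2),'open',round(s['opening'],3),'F',np.round(s['ft_force'],1),'t',s['time'])
E
python3 - <<'E'
from h import *
delta([.455,-.235,.22],10)
E
```

```text
delta cm [ 33.78 -29.01   1.13] rot [-0.    0.   11.42] q6 -0.03693075755047117 pos [ 0.2465 -0.6284  0.2313] yaw 21.42 open 0.999 F [-0.7  0.4  0.8] t 0.55
```

Request:
arm_command([
  {"jaw": 0,"dx": 3.4,"dy": -2.9,"dz": 0.1,"ax": 0,"ay": 0,"az": 1.1},
  {"jaw": 0,"dx": 6.8,"dy": -5.8,"dz": 0.2,"ax": 0,"ay": 0,"az": 2.3},
  {"jaw": 0,"dx": 10.1,"dy": -8.7,"dz": 0.3,"ax": 0,"ay": 0,"az": 3.4},
  {"jaw": 0,"dx": 13.5,"dy": -11.6,"dz": 0.5,"ax": 0,"ay": 0,"az": 4.6},
  {"jaw": 0,"dx": 16.9,"dy": -14.5,"dz": 0.6,"ax": 0,"ay": 0,"az": 5.7},
  {"jaw": 0,"dx": 20.3,"dy": -17.4,"dz": 0.7,"ax": 0,"ay": 0,"az": 6.9},
  {"jaw": 0,"dx": 23.6,"dy": -20.3,"dz": 0.8,"ax": 0,"ay": 0,"az": 8},
  {"jaw": 0,"dx": 27,"dy": -23.2,"dz": 0.9,"ax": 0,"ay": 0,"az": 9.1},
  {"jaw": 0,"dx": 30.4,"dy": -26.1,"dz": 1,"ax": 0,"ay": 0,"az": 10.3},
  {"jaw": 0,"dx": 33.8,"dy": -29,"dz": 1.1,"ax": 0,"ay": 0,"az": 11.4},
])

```text
time: 1.38
tool_pos: [0.4423, -0.2586, 0.2213]
tcp_rot: [0.0, 0.996, 0.087, 0.0]
ft_force: [1.0, -0.7, 0.9]
opening: 0.997
```

```bash
cat > look.py <<'E'
from h import *
import sys
np.set_printoptions(precision=4,suppress=True)
n=sys.argv[1]; delta([.455,-.235,.22],10)
im=get_image('wrist'); s,R=tool(); np.savez(n+'.npz',**im); save(n+'.png',im['color'])
P=cloud(im)
for t in sys.argv[2:]:
    for i,r in enumerate(spotter.cut_out('wrist',t)):
        m=r['pixels']&(im['depth']>0); q=P[m]
        np.save(f'{n}_{t}_{i}.npy',r['pixels'])
        print(t,i,round(r['p'],2),np.round(r['box']),np.median(q,0), np.percentile(q[:,2],[2,50,98]))
    for r in spotter.spot_point('wrist',t): print(' pt',t,round(r['p'],2),r['position'])
delta([.455,-.235,.22],10)
E
python3 look.py w2 square_jar jar_cap
```

```text
delta cm [ 1.66 -2.1   0.13] rot [ 0.04 -0.05 -0.06] q6 0.8195238454410184 pos [ 0.4423 -0.2586  0.2213] yaw 9.94 open 0.997 F [ 1.  -0.7  0.9] t 1.3833
square_jar 0 0.72 [301. 258.  76.  91.] [ 0.362  -0.2516  0.0602] [0.0081 0.0602 0.0941]
square_jar 1 0.7 [400.  37.  92.  67.] [ 0.5635 -0.298   0.0613] [0.0196 0.0613 0.0945]
square_jar 2 0.6 [317. 149.  68.  73.] [ 0.484  -0.2457  0.0594] [0.0074 0.0594 0.0616]
 pt square_jar 0.81 [242.5, 302.1]
 pt square_jar 0.72 [36.1, 392.0]
jar_cap 0 0.84 [314. 160.  70.  65.] [ 0.4625 -0.2508  0.0978] [0.0822 0.0978 0.0992]
jar_cap 1 0.33 [ 45.  59.  90. 118.] [0.4884 0.0119 0.0155] [0.0019 0.0155 0.0242]
 pt jar_cap 0.63 [153.6, 314.5]
delta cm [ 1.75 -2.28  0.11] rot [0.05 0.01 0.11] q6 0.8136940986487396 pos [ 0.4417 -0.2605  0.2212] yaw 10.11 open 1.002 F [-0.4 -0.6  0.8] t 1.6333
```

View pics/w2.png

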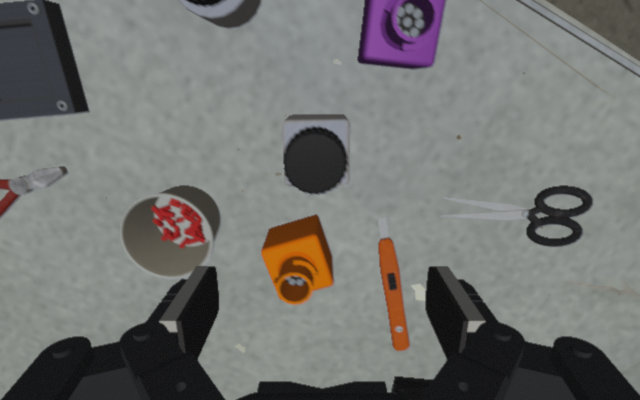

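The wrist view shows the pale jar with its black cap at (314,160), with purple at (400,35), orange at (297,255) and the tub at (168,235). The nest is at the left edge (40,60).

```bash
cat > jar.py <<'E'
from h import *
import sys
from scipy.optimize import minimize
np.set_printoptions(precision=4,suppress=True)
im=dict(np.load(sys.argv[1]+'.npz')); P=cloud(im); c0=np.array([.46,-.25])
near=(np.hypot(P[...,0]-c0[0],P[...,1]-c0[1])<.06)&(im['depth']>0)
cap=P[near&(P[...,2]>.092)&(P[...,2]<.105)]
(cx,cy),r=cv2.minEnclosingCircle((cap[:,:2]*1000).astype(np.float32)); print('cap',cx,cy,r,np.median(cap[:,2]), 'mean',cap.mean(0))
sh=P[near&(P[...,2]>.055)&(P[...,2]<.066)]; print('shoulder z',np.median(sh[:,2]),len(sh), sh.min(0),sh.max(0))
pts=(sh[:,:2]*1000).astype(np.float32)
# keep only points by mm; fit rect jointly w/ cap
rect=cv2.minAreaRect(pts); print('rect',rect)
m=near&(P[...,2]>.055)&(P[...,2]<.066)
vis=im['color'].copy(); vis[m]=[255,0,0]
v,u=np.where(m); save(sys.argv[1]+'_j.png',cv2.resize(np.hstack([im['color'][v.min()-15:v.max()+70,u.min()-15:u.max()+15],vis[v.min()-15:v.max()+70,u.min()-15:u.max()+15]]),None,fx=4,fy=4,interpolation=cv2.INTER_NEAREST))
E
python3 jar.py w2
```

```text
cap 460.1244201660156 -251.18368530273438 25.254785537719727 0.09780637135469988 mean [ 0.4613 -0.251   0.0977]
shoulder z 0.059717460904172244 1240 [ 0.4271 -0.2837  0.055 ] [ 0.4931 -0.2185  0.0624]
rect ((460.1865539550781, -251.1628875732422), (57.98073959350586, 58.1790771484375), 10.866817474365234)
```

View pics/w2_j.png

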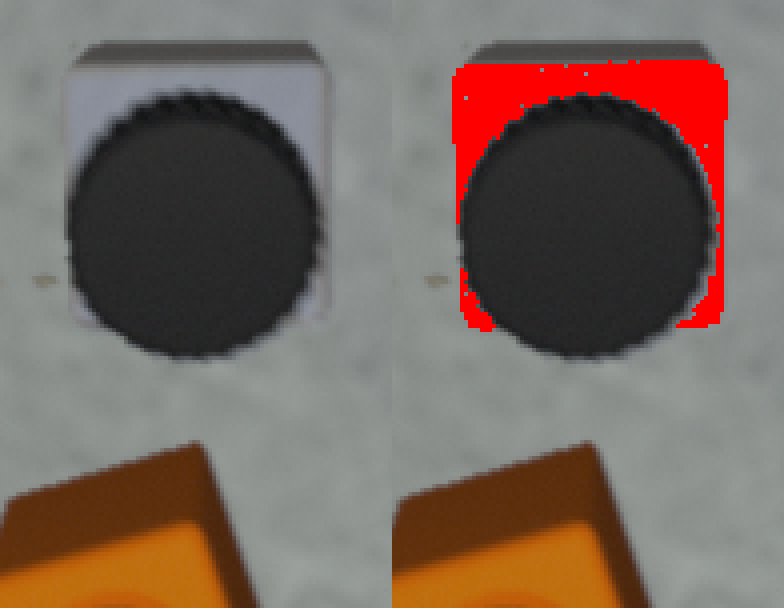

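Shoulder fits 58.0×58.2 mm at z=0.060, and the cap centre agrees with it: jar (0.4602,−0.2512), yaw 10.9°. Now the nest.

```bash
python3 - <<'E'
from h import *
delta([.475,.034,.22],10)
E
```

```text
delta cm [  8.44 -28.41   0.09] rot [0.05 0.01 0.11] q6 0.8136940986487396 pos [ 0.4417 -0.2605  0.2212] yaw 10.11 open 1.002 F [-0.4 -0.6  0.8] t 1.6333
```

Request:
arm_command([
  {"jaw": 0,"dx": 0.9,"dy": -3.2,"dz": 0,"ax": 0,"ay": 0,"az": 0},
  {"jaw": 0,"dx": 1.9,"dy": -6.3,"dz": 0,"ax": 0,"ay": 0,"az": 0},
  {"jaw": 0,"dx": 2.8,"dy": -9.5,"dz": 0,"ax": 0,"ay": 0,"az": 0},
  {"jaw": 0,"dx": 3.7,"dy": -12.6,"dz": 0,"ax": 0,"ay": 0,"az": 0},
  {"jaw": 0,"dx": 4.7,"dy": -15.8,"dz": 0,"ax": 0,"ay": 0,"az": 0},
  {"jaw": 0,"dx": 5.6,"dy": -18.9,"dz": 0,"ax": 0,"ay": 0,"az": 0},
  {"jaw": 0,"dx": 6.5,"dy": -22.1,"dz": 0,"ax": 0,"ay": 0,"az": 0},
  {"jaw": 0,"dx": 7.5,"dy": -25.3,"dz": 0,"ax": 0,"ay": 0,"az": 0},
  {"jaw": 0,"dx": 8.4,"dy": -28.4,"dz": 0,"ax": 0,"ay": 0,"az": 0},
  {"jaw": 0,"dx": 8.4,"dy": -28.4,"dz": 0,"ax": 0,"ay": 0,"az": 0},
])

```text
time: 2.47
tool_pos: [0.4757, 0.0365, 0.2212]
tcp_rot: [-0.001, 0.996, 0.088, 0.001]
ft_force: [-0.1, -0.6, -0.4]
opening: 1.004
```

```bash
python3 look.py w3 square_nest
cat > nest.py <<'E'
from h import *
import sys
np.set_printoptions(precision=4,suppress=True)
im=dict(np.load(sys.argv[1]+'.npz')); P=cloud(im); c0=np.array([.485,.034])
near=(np.abs(P[...,0]-c0[0])<.085)&(np.abs(P[...,1]-c0[1])<.085)&(im['depth']>0)
z=P[...,2]
t=near&(z>.017)&(z<.027); n,l,st,ce=cv2.connectedComponentsWithStats(t.astype(np.uint8)); k=1+np.argmax(st[1:,4]); t=l==k
print('top z',np.median(z[t])); print('outer',cv2.minAreaRect((P[t][:,:2]*1000).astype(np.float32)))
fl=near&(z>.001)&(z<.011)
# floor inside: component whose centroid is close to nest centre
n,l,st,ce=cv2.connectedComponentsWithStats(fl.astype(np.uint8))
best=[(np.hypot(*(np.median(P[l==k][:,:2],0)-P[t][:,:2].mean(0))),k) for k in range(1,n) if st[k,4]>200]
k=min(best)[1]; q=P[l==k]; print('floor z',np.median(q[:,2]),len(q)); print('floor rect',cv2.minAreaRect((q[:,:2]*1000).astype(np.float32)))
# inner pocket edge on top plane
m=t.astype(np.uint8); cs,h=cv2.findContours(m,cv2.RETR_CCOMP,cv2.CHAIN_APPROX_NONE)
inn=[c for c,hh in zip(cs,h[0]) if hh[3]>=0]; c=max(inn,key=cv2.contourArea)[:,0]
w=np.array([onz(im,u,v,.022)[:2] for u,v in c]); print('pocket mouth',cv2.minAreaRect((w*1000).astype(np.float32)))
c=max([c for c,hh in zip(cs,h[0]) if hh[3]<0],key=cv2.contourArea)[:,0]
w=np.array([onz(im,u,v,.022)[:2] for u,v in c]); print('outer contour',cv2.minAreaRect((w*1000).astype(np.float32)))
E
python3 nest.py w3
```

```text
delta cm [-6.8  26.37  0.06] rot [-0.12 -0.07  0.09] q6 1.4166334531868032 pos [0.4757 0.0365 0.2212] yaw 10.09 open 1.004 F [-0.1 -0.6 -0.4] t 2.4667
square_nest 0 0.78 [327. 152. 107. 106.] [0.4873 0.0327 0.0213] [0.0051 0.0213 0.0248]
square_nest 1 0.32 [460. 301.  92.  91.] [ 0.3704 -0.1191  0.0384] [0.0036 0.0384 0.0582]
 pt square_nest 0.85 [152.8, 327.6]
delta cm [-6.62 25.99  0.12] rot [ 0.05  0.02 -0.03] q6 1.4136667465844983 pos [0.4752 0.0324 0.2209] yaw 9.97 open 1.0 F [-0.4  0.6 -0.7] t 2.6167
top z 0.02221641639938393
outer ((485.4585876464844, 32.688682556152344), (96.52417755126953, 96.16311645507812), 14.728355407714844)
floor z 0.006363357902203571 3657
floor rect ((484.6504211425781, 32.48290252685547), (60.01044464111328, 61.21110153198242), 14.692782402038574)
pocket mouth ((486.3298645019531, 32.81036376953125), (62.187313079833984, 62.26047134399414), 14.608525276184082)
outer contour ((485.76800537109375, 32.737953186035156), (96.43985748291016, 96.07791137695312), 14.726005554199219)
```

View pics/w3.png

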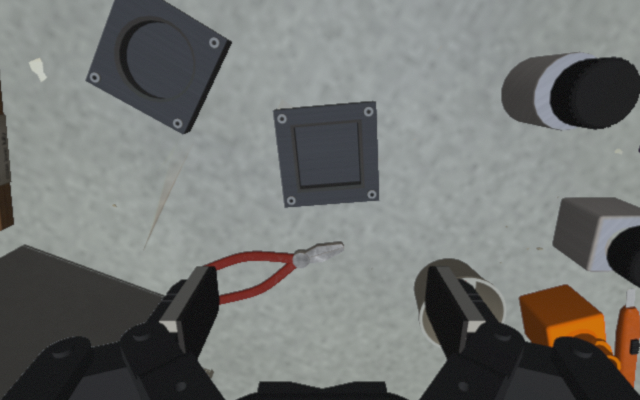

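The wrist view shows the square nest at (327,152) and the round-pocket nest at (160,62). The square one measures 96.4×96.1 mm, top 0.022, floor 0.006. I'll take a settled second picture.

```bash
python3 look.py w4; python3 nest.py w4; python3 - <<'E'
from h import *
im=get_image('top'); np.savez('top2.npz',**im)
delta([.4602,-.2512,.17],10.8)
E
sed 's/c0=np.array(\[.485,.034\])/c0=np.array([.485,.034])/' nest.py >/dev/null; python3 nest.py top; python3 jar.py top
```

```text
delta cm [-6.62 25.99  0.12] rot [ 0.05  0.02 -0.03] q6 1.4136667465844983 pos [0.4752 0.0324 0.2209] yaw 9.97 open 1.0 F [-0.4  0.6 -0.7] t 2.6167
delta cm [-6.58 25.97  0.11] rot [ 0.04  0.02 -0.09] q6 1.4138398584044567 pos [0.4751 0.0321 0.2209] yaw 9.91 open 1.002 F [-0.3  0.5 -0.5] t 2.6667
top z 0.02221399811404283
outer ((485.4525451660156, 32.75211715698242), (96.6294937133789, 96.27239990234375), 14.699003219604492)
floor z 0.006340818430540728 3674
floor rect ((484.7069091796875, 32.46702194213867), (60.02803039550781, 61.375953674316406), 14.562938690185547)
pocket mouth ((486.2708740234375, 32.74812698364258), (62.196014404296875, 62.17319869995117), 14.700233459472656)
outer contour ((485.7436828613281, 32.737911224365234), (96.38063049316406, 96.08348846435547), 14.731588363647461)
delta cm [-6.33 27.64  5.11] rot [ 0.03  0.01 -0.92] q6 1.4140571061078069 pos [0.4751 0.032  0.2209] yaw 9.88 open 0.996 F [-0.8 -0.2  0.1] t 2.7167
top z 0.020930618492530886
outer ((485.182373046875, 33.552188873291016), (96.29277801513672, 96.28907012939453), 14.666287422180176)
floor z 0.005303420940100683 599
floor rect ((485.6943664550781, 33.98957443237305), (60.380210876464844, 60.82361602783203), 14.716265678405762)
pocket mouth ((485.06536865234375, 32.57939147949219), (68.45922088623047, 67.26177978515625), 15.703858375549316)
outer contour ((484.9693603515625, 33.28018569946289), (96.10340118408203, 95.91173553466797), 14.69176197052002)
cap 459.09222412109375 -250.26573181152344 25.21677017211914 0.09626109261254709 mean [ 0.4592 -0.25    0.0963]
shoulder z 0.05836610317858003 203 [ 0.4271 -0.2815  0.055 ] [ 0.4906 -0.2189  0.063 ]
rect ((459.3819885253906, -249.91815185546875), (57.72954559326172, 57.35396194458008), 10.841562271118164)
```

Both cameras agree to about 1 mm on the jar-to-nest offset. Going to the jar now.

Request:
arm_command([
  {"jaw": 0,"dx": -0.7,"dy": 3.1,"dz": 0.6,"ax": 0,"ay": 0,"az": -0.1},
  {"jaw": 0,"dx": -1.4,"dy": 6.1,"dz": 1.1,"ax": 0,"ay": 0,"az": -0.2},
  {"jaw": 0,"dx": -2.1,"dy": 9.2,"dz": 1.7,"ax": 0,"ay": 0,"az": -0.3},
  {"jaw": 0,"dx": -2.8,"dy": 12.3,"dz": 2.3,"ax": 0,"ay": 0,"az": -0.4},
  {"jaw": 0,"dx": -3.5,"dy": 15.4,"dz": 2.8,"ax": 0,"ay": 0,"az": -0.5},
  {"jaw": 0,"dx": -4.2,"dy": 18.4,"dz": 3.4,"ax": 0,"ay": 0,"az": -0.6},
  {"jaw": 0,"dx": -4.9,"dy": 21.5,"dz": 4,"ax": 0,"ay": 0,"az": -0.7},
  {"jaw": 0,"dx": -5.6,"dy": 24.6,"dz": 4.5,"ax": 0,"ay": 0,"az": -0.8},
  {"jaw": 0,"dx": -6.3,"dy": 27.6,"dz": 5.1,"ax": 0,"ay": 0,"az": -0.9},
  {"jaw": 0,"dx": -6.33,"dy": 27.64,"dz": 5.1,"ax": 0,"ay": 0,"az": -0.9},
])

```text
time: 3.55
tool_pos: [0.4589, -0.2554, 0.169]
tcp_rot: [0.001, 0.996, 0.092, -0.001]
ft_force: [0.8, -0.3, 0.1]
opening: 0.996
```

```bash
python3 look.py w5; python3 jar.py w5;python3 - <<'E'
from h import *
delta([.4602,-.2512,.062],10.8)
E
```

```text
delta cm [-0.02 -2.07 -5.11] rot [0.11 0.09 0.56] q6 0.8340461045813942 pos [ 0.4589 -0.2554  0.169 ] yaw 10.56 open 0.996 F [ 0.8 -0.3  0.1] t 3.55
delta cm [-0.07 -1.86 -5.08] rot [-0.01  0.07  0.54] q6 0.8360863663982344 pos [ 0.459  -0.2532  0.1692] yaw 10.54 open 0.995 F [-1.   0.5 -0.8] t 3.6
cap 460.0770568847656 -251.1680145263672 25.615739822387695 0.09778457585785894 mean [ 0.4618 -0.2509  0.0976]
shoulder z 0.05985014757066469 1660 [ 0.4286 -0.2837  0.0552] [ 0.493  -0.2181  0.0623]
rect ((460.95245361328125, -250.9833984375), (56.551795959472656, 58.12178421020508), 10.515463829040527)
delta cm [ 0.16 -0.17 10.72] rot [-0.01  0.07 -0.26] q6 0.8360863663982344 pos [ 0.459  -0.2532  0.1692] yaw 10.54 open 0.995 F [-1.   0.5 -0.8] t 3.6
```

View pics/w5.png

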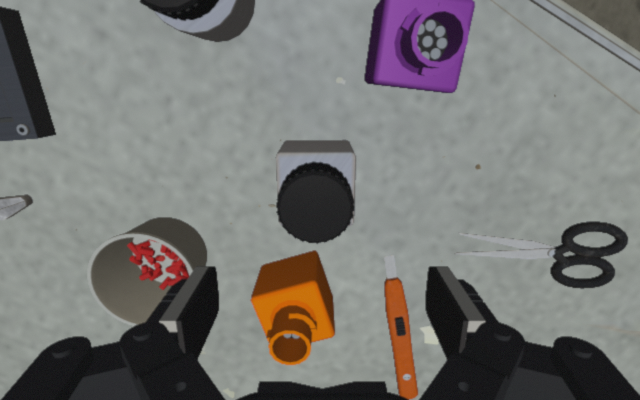

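Request:
arm_command([
  {"jaw": 0,"dx": 0.0,"dy": 0,"dz": 1.5,"ax": 0,"ay": 0,"az": 0},
  {"jaw": 0,"dx": 0,"dy": 0,"dz": 3,"ax": 0,"ay": 0,"az": 0},
  {"jaw": 0,"dx": 0,"dy": 0,"dz": 4,"ax": 0,"ay": 0,"az": 0},
  {"jaw": 0,"dx": 0,"dy": 0,"dz": 4.5,"ax": 0,"ay": 0,"az": 0},
  {"jaw": 0,"dx": 0,"dy": 0,"dz": 4.5,"ax": 0,"ay": 0,"az": 0},
  {"jaw": 0,"dx": 0,"dy": 0,"dz": 4.5,"ax": 0,"ay": 0,"az": 0},
  {"jaw": 0,"dx": 0,"dy": 0,"dz": 4.5,"ax": 0,"ay": 0,"az": 0},
  {"jaw": 0,"dx": 0,"dy": 0,"dz": 4.5,"ax": 0,"ay": 0,"az": 0},
  {"jaw": 0,"dx": 0,"dy": 0,"dz": 4.5,"ax": 0,"ay": 0,"az": 0},
  {"jaw": 0,"dx": 0,"dy": 0,"dz": 4.5,"ax": 0,"ay": 0,"az": 0},
])

```text
time: 4.43
tool_pos: [0.4612, -0.2495, 0.1256]
tcp_rot: [0.0, 0.995, 0.095, 0.0]
ft_force: [-0.0, 0.2, -1.1]
opening: 1.003
```

```bash
python3 - <<'E'
from h import *
delta([.4602,-.2512,.062],10.8)
E
```

```text
delta cm [-0.13  0.15  6.36] rot [ 0.04 -0.05  0.13] q6 0.8366914055084742 pos [ 0.4612 -0.2495  0.1256] yaw 10.93 open 1.003 F [-0.   0.2 -1.1] t 4.4333
```

Request:
arm_command([
  {"jaw": 0,"dx": -0.1,"dy": 0.1,"dz": 1,"ax": 0,"ay": 0,"az": 0},
  {"jaw": 0,"dx": -0.13,"dy": 0.15,"dz": 2.5,"ax": 0,"ay": 0,"az": 0},
  {"jaw": 0,"dx": -0.13,"dy": 0.15,"dz": 4,"ax": 0,"ay": 0,"az": 0},
  {"jaw": 0,"dx": -0.13,"dy": 0.15,"dz": 5.3,"ax": 0,"ay": 0,"az": 0},
  {"jaw": 0,"dx": -0.13,"dy": 0.15,"dz": 6,"ax": 0,"ay": 0,"az": 0},
  {"jaw": 0,"dx": -0.13,"dy": 0.15,"dz": 6.3,"ax": 0,"ay": 0,"az": 0},
  {"jaw": 0,"dx": -0.13,"dy": 0.15,"dz": 6.3,"ax": 0,"ay": 0,"az": 0},
  {"jaw": 0,"dx": -0.13,"dy": 0.15,"dz": 6.3,"ax": 0,"ay": 0,"az": 0},
  {"jaw": 0,"dx": -0.13,"dy": 0.15,"dz": 6.3,"ax": 0,"ay": 0,"az": 0},
  {"jaw": 0,"dx": -0.13,"dy": 0.15,"dz": 6.3,"ax": 0,"ay": 0,"az": 0},
])

```text
time: 5.27
tool_pos: [0.4605, -0.2515, 0.0629]
tcp_rot: [0.001, 0.995, 0.095, 0.001]
ft_force: [-0.7, 0.6, 0.4]
opening: 1.001
```

```bash
python3 - <<'E'
from h import *
delta([.4602,-.2512,.062],10.8)
im=get_image('wrist'); save('w6.png',im['color'])
E
```

```text
delta cm [-0.02 -0.03  0.09] rot [ 0.07 -0.08  0.12] q6 0.8328343671742677 pos [ 0.4605 -0.2515  0.0629] yaw 10.92 open 1.001 F [-0.7  0.6  0.4] t 5.2667
```

View pics/w6.png

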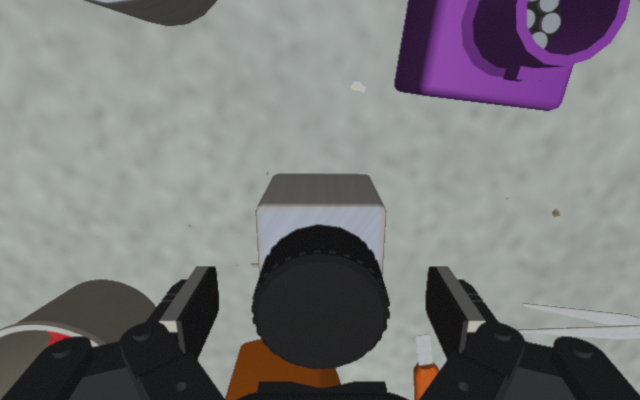

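The cap (320,300) is centred between the pads (217 / 428), so I'll close.

Request:
arm_command([
  {"jaw": 0.5,"dx": 0,"dy": 0,"dz": 0,"ax": 0,"ay": 0,"az": 0},
  {"jaw": 1,"dx": 0,"dy": 0,"dz": 0,"ax": 0,"ay": 0,"az": 0},
  {"jaw": 1,"dx": 0,"dy": 0,"dz": 0,"ax": 0,"ay": 0,"az": 0},
  {"jaw": 1,"dx": 0,"dy": 0,"dz": 0,"ax": 0,"ay": 0,"az": 0},
  {"jaw": 1,"dx": 0,"dy": 0,"dz": 0,"ax": 0,"ay": 0,"az": 0},
  {"jaw": 1,"dx": 0,"dy": 0,"dz": 0,"ax": 0,"ay": 0,"az": 0},
  {"jaw": 1,"dx": 0,"dy": 0,"dz": 0,"ax": 0,"ay": 0,"az": 0},
  {"jaw": 1,"dx": 0,"dy": 0,"dz": 0,"ax": 0,"ay": 0,"az": 0},
  {"jaw": 1,"dx": 0,"dy": 0,"dz": 0,"ax": 0,"ay": 0,"az": 0},
  {"jaw": 1,"dx": 0,"dy": 0,"dz": 0,"ax": 0,"ay": 0,"az": 0},
], squeeze=70)

```text
time: 6.15
tool_pos: [0.4599, -0.2511, 0.0625]
tcp_rot: [0.0, 0.995, 0.095, 0.0]
ft_force: [-2.0, 0.9, 5.4]
opening: 0.575
```

```bash
python3 - <<'E'
from h import *
delta([.4602,-.2512,.12],10.8)
im=get_image('wrist'); save('w7.png',im['color'])
E
```

```text
delta cm [ 0.03  0.02 -5.75] rot [ 0.01 -0.02  0.12] q6 0.8328468257386967 pos [ 0.4599 -0.2511  0.0625] yaw 10.92 open 0.575 F [-2.   0.9  5.4] t 6.15
```

View pics/w7.png

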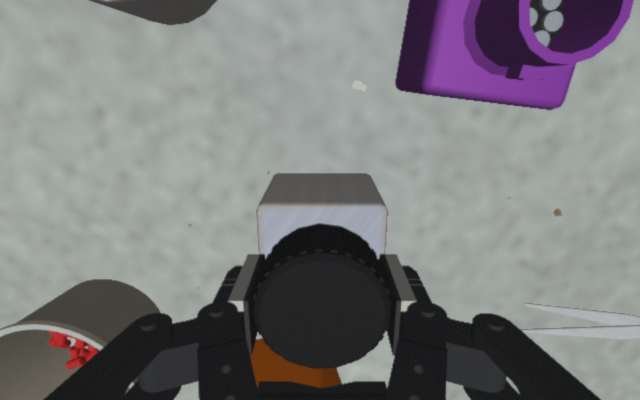

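Request:
arm_command([
  {"jaw": 1,"dx": 0,"dy": 0,"dz": -0.5,"ax": 0,"ay": 0,"az": 0},
  {"jaw": 1,"dx": 0,"dy": 0,"dz": -1.5,"ax": 0,"ay": 0,"az": 0},
  {"jaw": 1,"dx": 0,"dy": 0,"dz": -3,"ax": 0,"ay": 0,"az": 0},
  {"jaw": 1,"dx": 0,"dy": 0,"dz": -4.8,"ax": 0,"ay": 0,"az": 0},
  {"jaw": 1,"dx": 0,"dy": 0,"dz": -6.6,"ax": 0,"ay": 0,"az": 0},
  {"jaw": 1,"dx": 0,"dy": 0,"dz": -8.4,"ax": 0,"ay": 0,"az": 0},
  {"jaw": 1,"dx": 0,"dy": 0,"dz": -9.8,"ax": 0,"ay": 0,"az": 0},
  {"jaw": 1,"dx": 0,"dy": 0,"dz": -10.6,"ax": 0,"ay": 0,"az": 0},
  {"jaw": 1,"dx": 0,"dy": 0,"dz": -11,"ax": 0,"ay": 0,"az": 0},
  {"jaw": 1,"dx": 0,"dy": 0,"dz": -11,"ax": 0,"ay": 0,"az": 0},
])

```text
time: 7.03
tool_pos: [0.46, -0.2512, 0.1726]
tcp_rot: [0.0, 0.995, 0.095, 0.0]
ft_force: [0.9, 0.4, -3.0]
opening: 0.575
```

```bash
python3 look.py w8; python3 - <<'E'
from h import *
delta([.4856,.0327,.172],14.75)
E
```

```text
delta cm [-0.18 -1.68 -4.74] rot [ 0.05 -0.05  0.92] q6 0.8328366487909311 pos [ 0.46   -0.2512  0.1726] yaw 10.92 open 0.575 F [ 0.9  0.4 -3. ] t 7.0333
delta cm [-0.14 -1.65 -4.84] rot [-0.01  0.02  0.92] q6 0.8328565701401398 pos [ 0.4595 -0.2509  0.1716] yaw 10.92 open 0.578 F [-0.6 -0.1 -3.5] t 7.0833
delta cm [  7.94 -27.36  -0.03] rot [-0.01  0.01 -3.83] q6 0.8328565701401398 pos [ 0.4595 -0.2509  0.1716] yaw 10.92 open 0.578 F [-0.6 -0.1 -3.5] t 7.0833
```

View pics/w8.png

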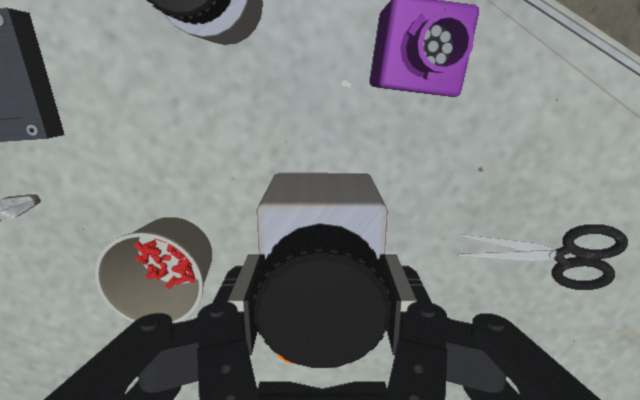

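The jar hangs square and level in the grip (front edge at row 205). Carrying it to above the nest.

Request:
arm_command([
  {"jaw": 1,"dx": 0.5,"dy": -1.6,"dz": 0,"ax": 0,"ay": 0,"az": -0.4},
  {"jaw": 1,"dx": 1.4,"dy": -4.9,"dz": 0,"ax": 0,"ay": 0,"az": -0.8},
  {"jaw": 1,"dx": 2.4,"dy": -8.4,"dz": 0,"ax": 0,"ay": 0,"az": -1.2},
  {"jaw": 1,"dx": 3.5,"dy": -12,"dz": 0,"ax": 0,"ay": 0,"az": -1.7},
  {"jaw": 1,"dx": 4.5,"dy": -15.6,"dz": 0,"ax": 0,"ay": 0,"az": -2.2},
  {"jaw": 1,"dx": 5.6,"dy": -19.2,"dz": 0,"ax": 0,"ay": 0,"az": -2.7},
  {"jaw": 1,"dx": 6.6,"dy": -22.8,"dz": 0,"ax": 0,"ay": 0,"az": -3.2},
  {"jaw": 1,"dx": 7.4,"dy": -25.6,"dz": 0,"ax": 0,"ay": 0,"az": -3.6},
  {"jaw": 1,"dx": 7.8,"dy": -27,"dz": 0,"ax": 0,"ay": 0,"az": -3.8},
  {"jaw": 1,"dx": 7.94,"dy": -27.36,"dz": 0,"ax": 0,"ay": 0,"az": -3.8},
])

```text
time: 7.92
tool_pos: [0.4847, 0.0353, 0.1704]
tcp_rot: [-0.001, 0.992, 0.13, -0.001]
ft_force: [-0.4, -1.3, -4.7]
opening: 0.573
```

Request:
arm_command([
  {"jaw": 1,"dx": 0,"dy": 0,"dz": 1,"ax": 0,"ay": 0,"az": 0},
  {"jaw": 1,"dx": 0,"dy": 0,"dz": 2.5,"ax": 0,"ay": 0,"az": 0},
  {"jaw": 1,"dx": 0,"dy": 0,"dz": 4,"ax": 0,"ay": 0,"az": 0},
  {"jaw": 1,"dx": 0,"dy": 0,"dz": 5.5,"ax": 0,"ay": 0,"az": 0},
  {"jaw": 1,"dx": 0,"dy": 0,"dz": 6.5,"ax": 0,"ay": 0,"az": 0},
  {"jaw": 1,"dx": 0,"dy": 0,"dz": 7,"ax": 0,"ay": 0,"az": 0},
  {"jaw": 1,"dx": 0,"dy": 0,"dz": 7,"ax": 0,"ay": 0,"az": 0},
  {"jaw": 1,"dx": 0,"dy": 0,"dz": 7,"ax": 0,"ay": 0,"az": 0},
  {"jaw": 1,"dx": 0,"dy": 0,"dz": 7,"ax": 0,"ay": 0,"az": 0},
  {"jaw": 1,"dx": 0,"dy": 0,"dz": 7,"ax": 0,"ay": 0,"az": 0},
])

```text
time: 8.75
tool_pos: [0.4869, 0.0325, 0.103]
tcp_rot: [0.0, 0.992, 0.128, 0.001]
ft_force: [-0.5, -0.2, -5.2]
opening: 0.573
```

```bash
python3 look.py w9; cat > hand.py <<'E'
from h import *
import sys
np.set_printoptions(precision=4,suppress=True)
im=dict(np.load(sys.argv[1]+'.npz')); P=cloud(im); s,R=tool(); p=s['tool_pos']
T=(P-p)@R   # tool coords
near=(abs(T[...,0])<.06)&(abs(T[...,1])<.06)&(im['depth']>0)
sh=near&(abs(T[...,2]-.003)<.006)&(T[...,0]>.0)&(abs(T[...,1])<.034)
q=P[sh]; print('shoulder',len(q),'z',np.median(q[:,2]),cv2.minAreaRect((q[:,:2]*1000).astype(np.float32)))
a,*_=np.linalg.lstsq(np.c_[q[:,:2]-q[:,:2].mean(0),np.ones(len(q))],q[:,2],rcond=None); print('slope deg',np.degrees(a[:2]))
v,u=np.where(sh); 
# front edge line: per column min row
e=[(u0,v[u==u0].min()) for u0 in np.unique(u) if (u==u0).sum()>3][6:-6]
z=np.median(q[:,2]); w=np.array([onz(im,a,b,z)[:2] for a,b in e]); l=cv2.fitLine((w*1000).astype(np.float32),cv2.DIST_HUBER,0,.01,.01).ravel()
print('edge angle',np.degrees(np.arctan2(l[1],l[0])),'tool yaw',yaw(R)); n=R[:2,0]; print('edge to tcp along tool x mm',(l[2:]-p[:2]*1000)@n)
E
python3 hand.py w9; python3 - <<'E'
from h import *
delta([.4856,.0327,.068],14.75)
E
```

```text
delta cm [ -9.85  25.07 -11.71] rot [ 0.03 -0.12  4.71] q6 1.32972785594065 pos [0.4869 0.0325 0.103 ] yaw 14.71 open 0.573 F [-0.5 -0.2 -5.2] t 8.75
delta cm [ -9.85  25.08 -11.71] rot [ 0.03 -0.11  4.72] q6 1.3297778635055375 pos [0.4868 0.0326 0.103 ] yaw 14.72 open 0.574 F [ 0.4 -1.3 -4.2] t 8.8
shoulder 4552 z 0.10020802346780125 ((502.39410400390625, 37.147071838378906), (26.701087951660156, 58.35341262817383), 15.198863983154297)
slope deg [-6.199  -1.1032]
edge angle -73.741745 tool yaw 14.715097798445639
edge to tcp along tool x mm 30.792995205078572
delta cm [-0.12 -0.05  3.5 ] rot [ 0.03 -0.11 -0.03] q6 1.3297778635055375 pos [0.4868 0.0326 0.103 ] yaw 14.72 open 0.574 F [ 0.4 -1.3 -4.2] t 8.8
```

View pics/w9.png

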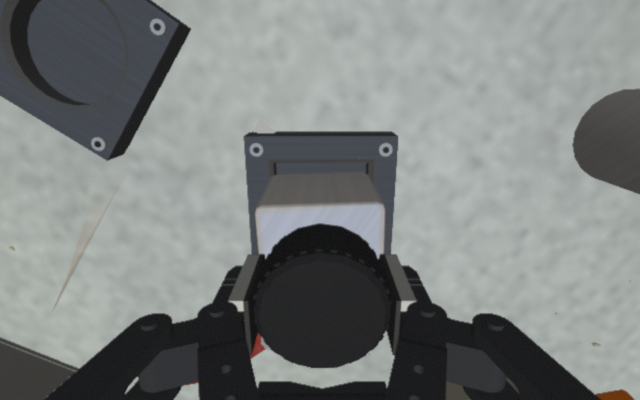

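The jar's front edge (258..385, row 205) sits exactly where it did when standing on the table, so it has not slipped or tilted. The nest behind it is parallel and centred (246..397). I'll correct by about 1 mm and lower to just above the mouth.

Request:
arm_command([
  {"jaw": 1,"dx": -0.12,"dy": -0.05,"dz": 0.4,"ax": 0,"ay": 0,"az": 0},
  {"jaw": 1,"dx": -0.12,"dy": -0.05,"dz": 0.9,"ax": 0,"ay": 0,"az": 0},
  {"jaw": 1,"dx": -0.12,"dy": -0.05,"dz": 1.3,"ax": 0,"ay": 0,"az": 0},
  {"jaw": 1,"dx": -0.12,"dy": -0.05,"dz": 1.5,"ax": 0,"ay": 0,"az": 0},
  {"jaw": 1,"dx": -0.12,"dy": -0.05,"dz": 1.5,"ax": 0,"ay": 0,"az": 0},
  {"jaw": 1,"dx": -0.12,"dy": -0.05,"dz": 1.5,"ax": 0,"ay": 0,"az": 0},
  {"jaw": 1,"dx": -0.12,"dy": -0.05,"dz": 1.5,"ax": 0,"ay": 0,"az": 0},
  {"jaw": 1,"dx": -0.12,"dy": -0.05,"dz": 1.5,"ax": 0,"ay": 0,"az": 0},
  {"jaw": 1,"dx": -0.12,"dy": -0.05,"dz": 1.5,"ax": 0,"ay": 0,"az": 0},
  {"jaw": 1,"dx": -0.12,"dy": -0.05,"dz": 1.5,"ax": 0,"ay": 0,"az": 0},
])

```text
time: 9.63
tool_pos: [0.4848, 0.0328, 0.0871]
tcp_rot: [0.0, 0.992, 0.128, 0.0]
ft_force: [0.2, 0.0, -4.0]
opening: 0.573
```

```bash
python3 - <<'E'
from h import *
delta([.4856,.0327,.068],14.75)
im=get_image('wrist'); save('w10.png',im['color'])
delta([.4856,.0327,.068],14.75)
E
```

```text
delta cm [0.08 0.03 1.91] rot [ 0.01 -0.02 -0.03] q6 1.3302340924414053 pos [0.4848 0.0328 0.0871] yaw 14.72 open 0.573 F [ 0.2  0.  -4. ] t 9.6333
delta cm [0.08 0.03 1.91] rot [ 0.   -0.02 -0.04] q6 1.3302539873289687 pos [0.4847 0.0328 0.0871] yaw 14.71 open 0.573 F [-0.6 -0.9 -4.9] t 9.6833
```

View pics/w10.png

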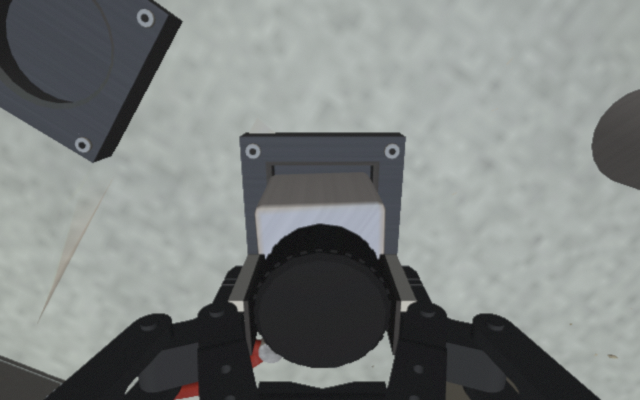

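Still centred laterally; correct dx by +0.07 and insert.

Request:
arm_command([
  {"jaw": 1,"dx": 0.07,"dy": 0.03,"dz": 0.1,"ax": 0,"ay": 0,"az": 0},
  {"jaw": 1,"dx": 0.07,"dy": 0.03,"dz": 0.3,"ax": 0,"ay": 0,"az": 0},
  {"jaw": 1,"dx": 0.07,"dy": 0.03,"dz": 0.5,"ax": 0,"ay": 0,"az": 0},
  {"jaw": 1,"dx": 0.07,"dy": 0.03,"dz": 0.7,"ax": 0,"ay": 0,"az": 0},
  {"jaw": 1,"dx": 0.07,"dy": 0.03,"dz": 0.9,"ax": 0,"ay": 0,"az": 0},
  {"jaw": 1,"dx": 0.07,"dy": 0.03,"dz": 1.1,"ax": 0,"ay": 0,"az": 0},
  {"jaw": 1,"dx": 0.07,"dy": 0.03,"dz": 1.2,"ax": 0,"ay": 0,"az": 0},
  {"jaw": 1,"dx": 0.07,"dy": 0.03,"dz": 1.2,"ax": 0,"ay": 0,"az": 0},
  {"jaw": 1,"dx": 0.07,"dy": 0.03,"dz": 1.2,"ax": 0,"ay": 0,"az": 0},
  {"jaw": 1,"dx": 0.07,"dy": 0.03,"dz": 1.2,"ax": 0,"ay": 0,"az": 0},
])

```text
time: 10.52
tool_pos: [0.4854, 0.0327, 0.075]
tcp_rot: [-0.0, 0.992, 0.128, -0.0]
ft_force: [-0.0, 0.4, -3.6]
opening: 0.573
```

```bash
python3 - <<'E'
from h import *
delta([.4856,.0327,.068],14.75)
E
```

```text
delta cm [0.02 0.01 0.7 ] rot [-0.    0.   -0.03] q6 1.3299592604911918 pos [0.4854 0.0327 0.075 ] yaw 14.72 open 0.573 F [-0.   0.4 -3.6] t 10.5167
```

Inside the pocket (underside about 12.5 mm) with no contact force. Lowering the rest of the way.

Request:
arm_command([
  {"jaw": 1,"dx": 0,"dy": 0,"dz": 0.1,"ax": 0,"ay": 0,"az": 0},
  {"jaw": 1,"dx": 0,"dy": 0,"dz": 0.2,"ax": 0,"ay": 0,"az": 0},
  {"jaw": 1,"dx": 0,"dy": 0,"dz": 0.3,"ax": 0,"ay": 0,"az": 0},
  {"jaw": 1,"dx": 0,"dy": 0,"dz": 0.4,"ax": 0,"ay": 0,"az": 0},
  {"jaw": 1,"dx": 0,"dy": 0,"dz": 0.5,"ax": 0,"ay": 0,"az": 0},
  {"jaw": 1,"dx": 0,"dy": 0,"dz": 0.6,"ax": 0,"ay": 0,"az": 0},
  {"jaw": 1,"dx": 0,"dy": 0,"dz": 0.65,"ax": 0,"ay": 0,"az": 0},
  {"jaw": 1,"dx": 0,"dy": 0,"dz": 0.68,"ax": 0,"ay": 0,"az": 0},
  {"jaw": 1,"dx": 0,"dy": 0,"dz": 0.7,"ax": 0,"ay": 0,"az": 0},
  {"jaw": 1,"dx": 0,"dy": 0,"dz": 0.7,"ax": 0,"ay": 0,"az": 0},
])

```text
time: 11.35
tool_pos: [0.4856, 0.033, 0.0688]
tcp_rot: [-0.0, 0.992, 0.128, 0.0]
ft_force: [-3.3, 1.3, 4.4]
opening: 0.573
```

```bash
python3 - <<'E'
from h import *
delta([.4856,.0327,.068],14.75)
im=get_image('wrist'); save('w11.png',im['color']); np.savez('w11.npz',**im)
im=get_image('top'); np.savez('top3.npz',**im)
c=im['color'][170:260,240:350]; save('top3.png',cv2.resize(c,None,fx=6,fy=6))
E
```

```text
delta cm [-0.01  0.03  0.08] rot [-0.02 -0.03 -0.03] q6 1.3299633961817705 pos [0.4856 0.033  0.0688] yaw 14.72 open 0.573 F [-3.3  1.3  4.4] t 11.35
```

View pics/w11.png

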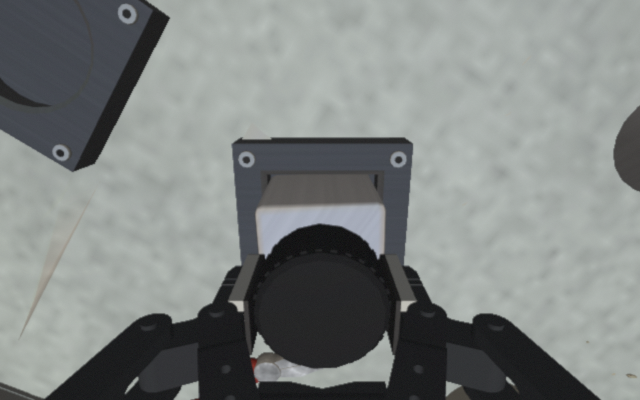

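The jar has reached the floor: Fz swung from −4 to +4.4 N at TCP 0.0688, against 0.0685 expected. Raise the squeeze, then turn anticlockwise (negative az).

Request:
arm_command([
  {"jaw": 1,"dx": 0,"dy": 0,"dz": 0,"ax": 0,"ay": 0,"az": 0},
  {"jaw": 1,"dx": 0,"dy": 0,"dz": 0,"ax": 0,"ay": 0,"az": 0},
  {"jaw": 1,"dx": 0,"dy": 0,"dz": 0,"ax": 0,"ay": 0,"az": -3},
  {"jaw": 1,"dx": 0,"dy": 0,"dz": 0,"ax": 0,"ay": 0,"az": -8},
  {"jaw": 1,"dx": 0,"dy": 0,"dz": 0,"ax": 0,"ay": 0,"az": -13},
  {"jaw": 1,"dx": 0,"dy": 0,"dz": 0,"ax": 0,"ay": 0,"az": -18},
  {"jaw": 1,"dx": 0,"dy": 0,"dz": 0,"ax": 0,"ay": 0,"az": -23},
  {"jaw": 1,"dx": 0,"dy": 0,"dz": 0,"ax": 0,"ay": 0,"az": -28},
  {"jaw": 1,"dx": 0,"dy": 0,"dz": 0,"ax": 0,"ay": 0,"az": -30},
  {"jaw": 1,"dx": 0,"dy": 0,"dz": 0,"ax": 0,"ay": 0,"az": -30},
], squeeze=110)

```text
time: 12.28
tool_pos: [0.4861, 0.0329, 0.0688]
tcp_rot: [0.0, 0.925, 0.381, 0.001]
ft_force: [-1.6, 1.7, 4.0]
opening: 0.565
```

```bash
python3 - <<'E'
from h import *
delta([.4856,.0327,.068],14.75); print(arm.get_state()['wrist_torque'])
im=get_image('wrist'); save('w12.png',im['color'])
E
```

```text
delta cm [-0.05 -0.02  0.08] rot [ 2.000e-02 -9.000e-02  3.001e+01] q6 0.8055095708477725 pos [0.4861 0.0329 0.0688] yaw 44.76 open 0.565 F [-1.6  1.7  4. ] t 12.2833
[0.25912404 0.27533115 0.01061754]
```

View pics/w12.png

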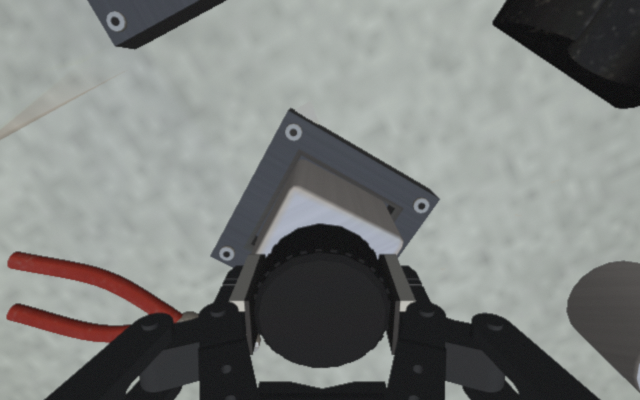

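The jar stays in the nest (only clearance play, about 2–3°) while the gripper turns. On to about 92° in total.

Request:
arm_command([
  {"jaw": 1,"dx": 0,"dy": 0,"dz": 0,"ax": 0,"ay": 0,"az": -5},
  {"jaw": 1,"dx": 0,"dy": 0,"dz": 0,"ax": 0,"ay": 0,"az": -12},
  {"jaw": 1,"dx": 0,"dy": 0,"dz": 0,"ax": 0,"ay": 0,"az": -19},
  {"jaw": 1,"dx": 0,"dy": 0,"dz": 0,"ax": 0,"ay": 0,"az": -26},
  {"jaw": 1,"dx": 0,"dy": 0,"dz": 0,"ax": 0,"ay": 0,"az": -33},
  {"jaw": 1,"dx": 0,"dy": 0,"dz": 0,"ax": 0,"ay": 0,"az": -40},
  {"jaw": 1,"dx": 0,"dy": 0,"dz": 0,"ax": 0,"ay": 0,"az": -47},
  {"jaw": 1,"dx": 0,"dy": 0,"dz": 0,"ax": 0,"ay": 0,"az": -54},
  {"jaw": 1,"dx": 0,"dy": 0,"dz": 0,"ax": 0,"ay": 0,"az": -60},
  {"jaw": 1,"dx": 0,"dy": 0,"dz": 0,"ax": 0,"ay": 0,"az": -62},
])

```text
time: 13.17
tool_pos: [0.4865, 0.0326, 0.0688]
tcp_rot: [0.001, 0.595, 0.803, 0.001]
ft_force: [-0.7, 0.5, 4.9]
opening: 0.568
```

```bash
python3 - <<'E'
from h import *
delta([.4856,.0327,.068],106.75); print(arm.get_state()['wrist_torque'])
im=get_image('wrist'); save('w13.png',im['color'])
E
```

```text
delta cm [ 0.03 -0.09  0.08] rot [0.13 0.05 0.16] q6 -0.2790496517087805 pos [0.4865 0.0326 0.0688] yaw 106.91 open 0.568 F [-0.7  0.5  4.9] t 13.1667
[ 0.13681741  0.13291653 -0.06196974]
```

View pics/w13.png

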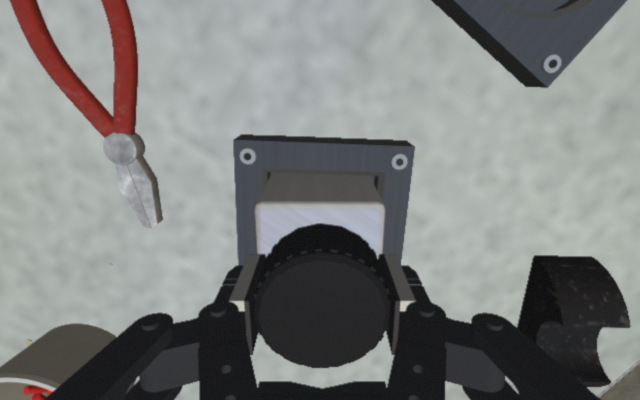

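The jar has re-squared with the nest at 92° and the torque about the axis is near zero, so the cap is free. A short test lift first.

Request:
arm_command([
  {"jaw": 1,"dx": 0,"dy": 0,"dz": -0.1,"ax": 0,"ay": 0,"az": 0},
  {"jaw": 1,"dx": 0,"dy": 0,"dz": -0.2,"ax": 0,"ay": 0,"az": 0},
  {"jaw": 1,"dx": 0,"dy": 0,"dz": -0.3,"ax": 0,"ay": 0,"az": 0},
  {"jaw": 1,"dx": 0,"dy": 0,"dz": -0.4,"ax": 0,"ay": 0,"az": 0},
  {"jaw": 1,"dx": 0,"dy": 0,"dz": -0.5,"ax": 0,"ay": 0,"az": 0},
  {"jaw": 1,"dx": 0,"dy": 0,"dz": -0.6,"ax": 0,"ay": 0,"az": 0},
  {"jaw": 1,"dx": 0,"dy": 0,"dz": -0.7,"ax": 0,"ay": 0,"az": 0},
  {"jaw": 1,"dx": 0,"dy": 0,"dz": -0.8,"ax": 0,"ay": 0,"az": 0},
  {"jaw": 1,"dx": 0,"dy": 0,"dz": -0.8,"ax": 0,"ay": 0,"az": 0},
  {"jaw": 1,"dx": 0,"dy": 0,"dz": -0.8,"ax": 0,"ay": 0,"az": 0},
])

```text
time: 14.05
tool_pos: [0.4854, 0.0327, 0.076]
tcp_rot: [0.0, 0.597, 0.802, 0.0]
ft_force: [0.1, 0.6, -0.7]
opening: 0.566
```

```bash
python3 - <<'E'
from h import *
delta([.4856,.0327,.1128],106.75); print(arm.get_state()['wrist_torque'])
im=get_image('wrist'); save('w14.png',im['color'])
P=cloud(im); m=(abs(P[...,2]-.064)<.02)&(np.hypot(P[...,0]-.4856,P[...,1]-.0327)<.045)
h,e=np.histogram(P[m][:,2],bins=20); print(h,np.round(e,4))
E
```

```text
delta cm [-0.    0.02 -3.68] rot [ 0.01  0.   -0.04] q6 -0.2756328092778566 pos [0.4854 0.0327 0.076 ] yaw 106.71 open 0.566 F [ 0.1  0.6 -0.7] t 14.05
[0.01826138 0.00314587 0.03821251]
[ 126  116  131  130  139  136  147  150  177  419 1713 2641   16    0
    0    0    0    4    8   82] [0.044 0.046 0.048 0.05  0.052 0.054 0.056 0.058 0.06  0.062 0.064 0.066
 0.068 0.07  0.072 0.074 0.076 0.078 0.08  0.082 0.084]
```

View pics/w14.png

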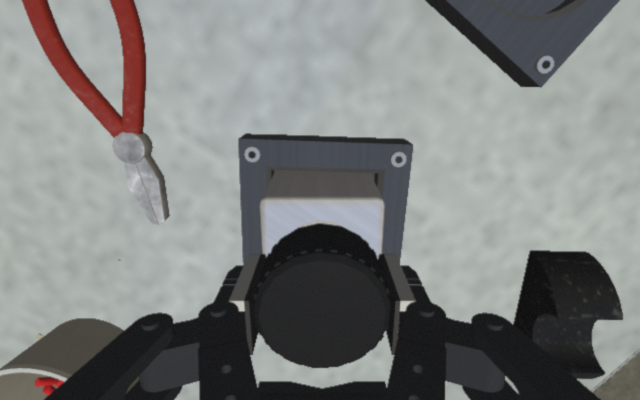

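The jar stays seated (shoulder z=0.066) and the wrist carries only the cap. Lifting the remaining 3.7 cm.

Request:
arm_command([
  {"jaw": 1,"dx": 0,"dy": 0,"dz": -0.3,"ax": 0,"ay": 0,"az": 0},
  {"jaw": 1,"dx": 0,"dy": 0,"dz": -0.8,"ax": 0,"ay": 0,"az": 0},
  {"jaw": 1,"dx": 0,"dy": 0,"dz": -1.4,"ax": 0,"ay": 0,"az": 0},
  {"jaw": 1,"dx": 0,"dy": 0,"dz": -2,"ax": 0,"ay": 0,"az": 0},
  {"jaw": 1,"dx": 0,"dy": 0,"dz": -2.6,"ax": 0,"ay": 0,"az": 0},
  {"jaw": 1,"dx": 0,"dy": 0,"dz": -3.2,"ax": 0,"ay": 0,"az": 0},
  {"jaw": 1,"dx": 0,"dy": 0,"dz": -3.6,"ax": 0,"ay": 0,"az": 0},
  {"jaw": 1,"dx": 0,"dy": 0,"dz": -3.7,"ax": 0,"ay": 0,"az": 0},
  {"jaw": 1,"dx": 0,"dy": 0,"dz": -3.7,"ax": 0,"ay": 0,"az": 0},
  {"jaw": 1,"dx": 0,"dy": 0,"dz": -3.7,"ax": 0,"ay": 0,"az": 0},
])

```text
time: 14.93
tool_pos: [0.4852, 0.0327, 0.1129]
tcp_rot: [-0.0, 0.597, 0.802, -0.0]
ft_force: [-0.4, -0.3, -1.3]
opening: 0.568
```

```bash
python3 - <<'E'
from h import *
delta([.4856,.0327,.1128],106.75)
im=get_image('wrist'); save('w15.png',im['color'])
P=cloud(im); m=(abs(P[...,2]-.064)<.006)&(np.hypot(P[...,0]-.4856,P[...,1]-.0327)<.045)
print('shoulder',np.median(P[m][:,2]),cv2.minAreaRect((P[m&(P[...,2]>.0645)][:,:2]*1000).astype(np.float32)))
im=get_image('scene'); save('s15.png',cv2.resize(im['color'][100:300,200:460],None,fx=3,fy=3))
im=get_image('top'); save('t15.png',cv2.resize(im['color'][130:300,230:470],None,fx=3,fy=3))
delta([.4856,.0327,.1128],106.75)
E
```

```text
delta cm [-0.01  0.04  0.01] rot [-0.   -0.   -0.03] q6 -0.2757018604960739 pos [0.4852 0.0327 0.1129] yaw 106.72 open 0.568 F [-0.4 -0.3 -1.3] t 14.9333
shoulder 0.0661692400128543 ((482.1141052246094, 41.05667495727539), (56.693092346191406, 41.684242248535156), 16.100522994995117)
delta cm [-0.02  0.06 -0.04] rot [-0.05 -0.01 -0.03] q6 -0.2756928711545921 pos [0.4849 0.0327 0.1124] yaw 106.72 open 0.569 F [-0.2  0.1 -0.4] t 15.0833
```

View pics/w15.png

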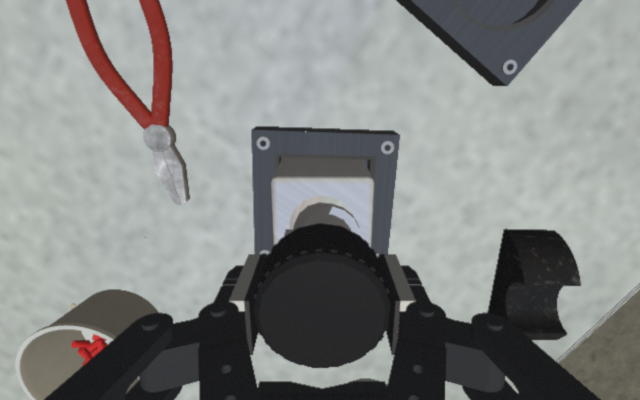

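View pics/s15.png

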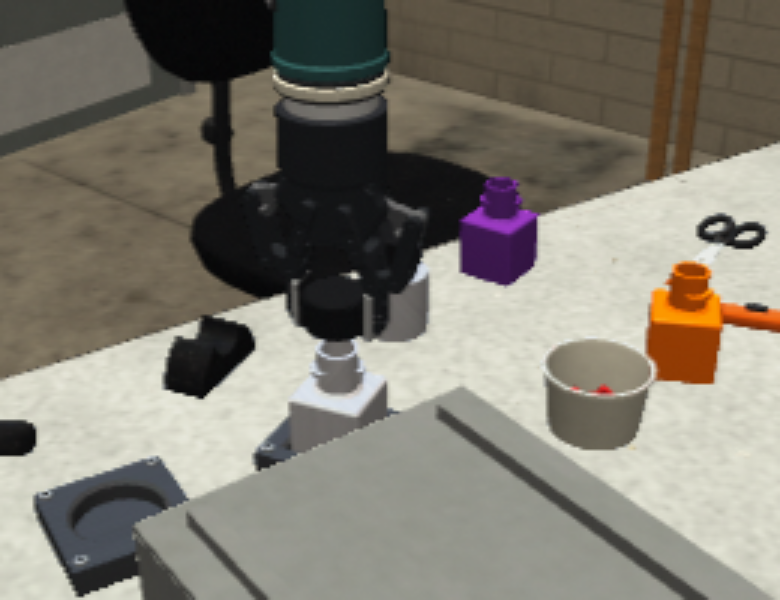

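View pics/t15.png

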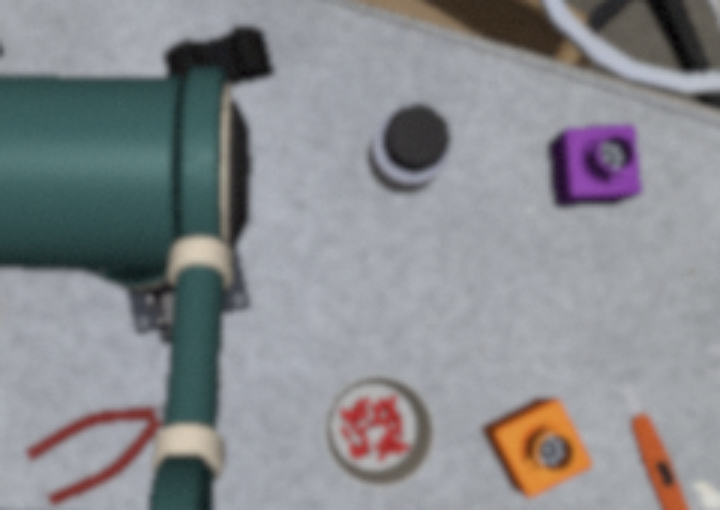

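```bash
python3 - <<'E'
from h import *
print(job_done())
E
```

```text
the job is handed in; nothing more can be done
None
```

I seated the square jar in the square nest and unscrewed its cap. The arm is now holding the cap level above the open mouth. The job is handed in, at about 15 s of the 45 s allowed.

- **Jar:** I carried it by its tight cap and lowered it until it met the pocket floor. Its shoulder measured z = 0.066 m, which is the fully seated height. It turned only by the clearance in the nest while I unscrewed.
- **Cap:** I turned it about 92° anticlockwise, ending with almost no torque about the axis. A short test lift took only the cap's weight and left the jar down, so I lifted straight up 4.4 cm in all. It sat at the same pixels in the wrist picture throughout, so it did not slip in the grip. The gap above the rim works out at about 20 mm from the arm's position and the given jar heights; I did not measure it directly in a picture.
- **Other things:** the round jar, tub and look-alikes show where they started in the last pictures. The saddle block is partly hidden by the arm in the last top view, but the scene view shows it undisturbed.
- **Disagreements:** the two cameras differed by about 1 mm on positions, and I used the wrist camera. One check of the jar's tilt and angle in the hand gave values I discarded, because the measured points were probably mixed with the cap's. The wrist pictures before and after the lift matched, so I relied on those.

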